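# Balance a flange against known weights

### The arm

A 7-joint arm with a two-finger parallel gripper is mounted at the origin on the work surface. World frame = base frame: x ahead of the robot, y to its left, z up, the work surface at z = 0. Lengths are in m, angles in rad, forces in N, time in s.
With the tool pointing down it reaches from about 0.425 to 0.925 m from the base axis. Payload 6.8 kg.
Tool frame: the origin (TCP) lies on the centre line of the jaws, within the pads' length; the fingertips stand 8 mm ahead of it and the grasp point (between the pads) lies 11 mm behind it (arm.tcp_to_tips is the distance from the TCP to the fingertips, in m); z points along the fingers, y is the line along which they close (so a half turn about z gives the same grasp; the last joint's range is limited). The gripper opens to 88 mm and grips with 3 to 60 N. Pads are 20 mm wide; open, the fingers measure 115 mm over their backs; the gripper's body (75 mm by 178 mm) begins 61 mm behind the grasp point.
Start: joints at [1.075, 0.477, 0.022, 1.555, -0.011, 1.109, -0.083], TCP at [0.255, -0.625, 0.231] pointing down, gripper open.
Joint ranges: [-2.96, 2.96], [-0.34, 2.1], [-1.41, 1.46], [0.24, 2.44], [-1.37, 4.51], [0.17, 1.92], [-2.96, 2.96]. Speed limits (rad/s): [2.39, 2.39, 3.14, 3.14, 3.14, 3.14, 3.14].

### API

Orientations are given as a unit quaternion [x, y, z, w].
In Python, from cell import arm, planner, capture, camera_info, look_for, cut_out gives the robot as it stands. The module is installed in compiled form; this text tells all that it offers. Calls block until the motion is done:
- arm.movep(position, orientation): joint-space move of the TCP to a pose.
- arm.move_straight(position, attitude=None, velocity=0.15): straight line of the TCP; attitude=None keeps the orientation; velocity is the mean speed in m/s.
- arm.movej(angles): joint-space move.
- arm.open_jaws() and arm.gripper_close(newtons=None): open the fingers fully, or close them until they stop; newtons is the grip in N (None keeps the last).
- arm.hold(seconds).
- planner.ik(position, orientation): joint angles nearest the present ones, or None.
- arm.observe(): the state.
- capture(name): name is "scene" or "side" or "wrist"; returns (picture, depth): 480x640x3 uint8, red, green, blue; 480x640 float32, m along the optical axis (not along the pixel's ray), 0 where there is no reading.
- camera_info(name): a dict with "camera_matrix" (3x3 intrinsics, pixels), "rvec" (rotation vector, rad) and "tvec" (3), from world to camera coordinates, as OpenCV has them. Camera axes: x right, y down, z forward; pixel columns grow to the right and rows downward; lengths in m; the calibration is good to about 2 mm. A picture is of the moment at which its call begins: read the wrist's pose just before it. camera_info takes no time and is no camera call; for the wrist camera it gives the pose at the moment of the call.
A pose or a line that the arm cannot do raises arm.PlanningError and nothing moves.
- arm.job_done(): hands the job in; it is judged then, once.
Trained networks look in the newest picture that a camera, given by its name, has taken for a name from the list of things; names that differ only in an ending like _2 or _b are one class to them, and where a whole thing is asked for, a point or a joint stands for the part that bears it (a point fixed in the world has none). Each returns a list of dicts, best first, with "score" (0 to 1); they miss things now and then, are a little off and sometimes report something else, mostly with a low value. They report only what shows in the picture. A call takes as long as a camera call.
- look_for(label, camera): "at" ([row, column] in pixels, amid what is visible of it).
- cut_out(label, camera): "pixels" (480x640 bool, what is visible of it) and "at" ([row, column] in pixels, amid what is visible of it).
The state is a dict: "time_s": time; "joint_pos": joint angles; "joint_velocities": joint speeds; "joint_efforts": joint torques, N m; "ee_pos": TCP position; "ee_rot": TCP orientation; "force": force on the tool from outside, world axes, zero at the start; "moment": the same for the moment, N m; "grip_width": opening from 0.0 (shut) to 1.0 (fully open); "grasp_force": force on a finger pad.
Only numpy, scipy, OpenCV 4.12 (cv2) and the standard library are available. Lean on these libraries where they do the work, as an engineer would, in place of code of your own. Each camera call takes 0.05 s, during which the arm holds its last target. There are 200 camera calls.

### The job

The aluminium flange in the left pan of the balance weighs 300 g. Put the 100 g weight (yellow band) and the 200 g weight (blue band) into the empty right pan, setting each down on the pan rather than dropping it, so that the beam comes level, and let go.

Things in the scene. Friction and masses are not known exactly. Their poses are not given: they have to be found in the camera images.
- w100_mid (a point): The 100 g weight: an upright round steel knob weight with yellow band and top, 26 mm in diameter over its lower 18 mm, then a neck and a 22 mm head, 30 mm high in all, standing on the bench. The point is its centre, 15 mm above its underside. Similar weights with red (500 g, 44 mm across) and green (50 g, 21 mm) bands stand in the same row, in any order, as bystanders.
- w200_mid (a point): The 200 g weight: the same shape with a blue band and blue top, 32 mm in diameter over its lower 23 mm, a 27 mm head, 38 mm high in all, standing upright on the bench. The point is its centre, on its axis 19 mm above its underside.
- weight_pan: The empty right pan (seen from the robot) of the equal-arm balance: a round steel dish, floor 116 mm in diameter, rim 8 mm above it. Origin: centre of the floor's upper surface; z up, y towards the flange's pan, 240 mm away. The floor is 87 mm above the bench while up at its stop (also with either weight alone), 75 mm when level; it stays horizontal. A needle between the pans is 110 mm high.
- beam (a joint): Tilt of the balance's beam in rad: 0 is level, -0.1 is the start (flange side down at its stop), +0.1 is the weight side down at its stop. With 300 g against the flange it settles near 0 in about a second; a load wrong by 50 g or more goes to a stop.

How it is judged:
At the end, for the whole second after the job is handed in: The 100 g and the 200 g weight are both in the right pan (centre within 60 mm of the pan's centre and 5 to 65 mm above its floor) and the beam is level within 0.045 rad (about 2.5 degrees) and still (below 0.05 rad/s) (horizontal distance between each of w100_mid, w200_mid and weight_pan below 0.06 m and z of w100_mid in the frame of weight_pan between 0.005 and 0.065 m and z of w200_mid in the frame of weight_pan between 0.005 and 0.065 m and value of joint beam between -0.045 and 0.045 rad and velocity of joint beam between -0.05 and 0.05 rad/s); the robot touches nothing.
It fails at once if the 100 g weight is dropped into the pan (falls free of the fingers at over 0.6 m/s, a drop of about 20 mm) (linear speed of w100 above 0.6 m/s and contact force between the fingers and w100 below 0.05 N and horizontal distance between w100_mid and weight_pan below 0.08 m).
It fails at once if the 200 g weight is dropped into the pan (falls free of the fingers at over 0.6 m/s, a drop of about 20 mm) (linear speed of w200 above 0.6 m/s and contact force between the fingers and w200 below 0.05 N and horizontal distance between w200_mid and weight_pan below 0.08 m).
It also fails if it takes over 58 s, if anything falls off the work surface, if the arm or the gripper's body presses on something with over 40 N, if the wrist force passes 120 N, or if a joint passes its speed limit or range.

## Working session

There is one attempt and no reset: what is moved stays moved. The work goes in short steps, each a Python script; the robot and the scene stay as the last script left them, time stands still between calls to the robot, and variables do not carry over. Pictures are saved under pics/ and viewed, at most 10 in all, crops included, and the job is handed in when it is done.

```bash
mkdir -p pics; cat > h.py <<'E'
import numpy as np, cv2
from cell import arm, planner, capture, camera_info, look_for, cut_out
def world(cam, depth, mask, info=None):
    i=info or camera_info(cam); K=np.array(i["camera_matrix"]); R=cv2.Rodrigues(np.array(i["rvec"],float))[0]; t=np.array(i["tvec"],float).ravel()
    v,u=np.nonzero(mask&(depth>0)); z=depth[v,u]
    c=np.stack([(u-K[0,2])/K[0,0]*z,(v-K[1,2])/K[1,1]*z,z],1)
    return (c-t)@R
def save(n,p): cv2.imwrite(f"pics/{n}.png",p[:,:,::-1])
E
python3 - <<'E'
from h import *
np.set_printoptions(precision=4,suppress=True)
s=arm.observe(); print(s["time_s"],s["ee_pos"],s["ee_rot"])
ims=[]
for c in("scene","side"):
    i=camera_info(c);p,d=capture(c);ims.append(p)
    for l in("w100_mid","w200_mid","weight_pan"):
        for r in cut_out(l,c)[:2]:
            P=world(c,d,r["pixels"],i)
            print(c,l,round(r["score"],2),r["at"],len(P), *( [np.median(P,0),P.min(0),P.max(0)] if len(P) else []))
save("a",cv2.resize(np.vstack(ims),(600,900))[:, :]) if 0 else (save("scene",ims[0]),save("side",ims[1]))
E
```

```text
0.0 [ 0.255  -0.6244  0.2297] [ 0.9813  0.1927 -0.0002 -0.0008]
scene w100_mid 0.46 [166.2, 363.2] 225 [0.4607 0.2227 0.0192] [ 0.4321  0.2145 -0.0001] [0.4709 0.2727 0.0344]
scene w200_mid 0.58 [253.6, 250.3] 430 [ 0.4509 -0.0824  0.0255] [ 0.4174 -0.0923 -0.0001] [ 0.4602 -0.0645  0.0422]
scene w200_mid 0.23 [316.8, 348.9] 7244 [ 0.6602 -0.1064  0.088 ] [ 0.5936 -0.1717  0.0231] [ 0.7244 -0.0079  0.0981]
scene weight_pan 0.82 [318.4, 350.4] 7191 [ 0.66   -0.1065  0.088 ] [ 0.5587 -0.1715  0.0015] [ 0.7238 -0.0203  0.0981]
side w100_mid 0.88 [428.7, 383.9] 640 [0.4617 0.2374 0.0176] [ 0.4483  0.2194 -0.003 ] [0.4744 0.2443 0.0317]
side w200_mid 0.71 [257.1, 400.8] 545 [ 0.4492 -0.0652  0.022 ] [ 0.433  -0.1396 -0.0025] [ 0.4646 -0.057   0.0392]
side weight_pan 0.9 [199.7, 267.2] 3351 [ 0.6646 -0.1085  0.0855] [ 0.5994 -0.3329 -0.0046] [ 0.7779 -0.0377  0.0954]
side weight_pan 0.68 [244.6, 267.4] 6726 [ 0.6478 -0.0281  0.0694] [ 0.5628 -0.182  -0.0037] [0.7277 0.1965 0.0951]
```

View pics/scene.png

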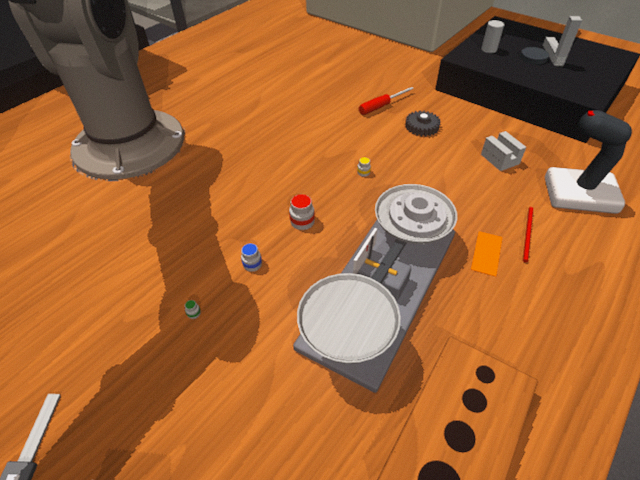

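View pics/side.png

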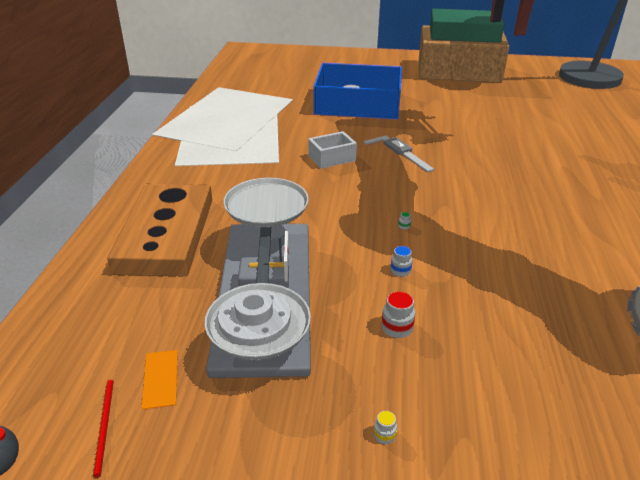

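The scene camera shows blue at (253,250), yellow at (166,363) and the right pan at (318,350). The side view agrees. Pan centre is about (0.659, -0.1065). Next I move above blue and look with the wrist camera.

```bash
cat >> h.py <<'E'
Q=[0.5**.5,0.5**.5,0,0]
def top(label,h,near,name=None):
    i=camera_info("wrist");p,d=capture("wrist")
    if name: save(name,p)
    for r in cut_out(label,"wrist"):
        P=world("wrist",d,r["pixels"],i)
        P=P[np.abs(P[:,2]-h)<.004]
        if len(P)<30: continue
        (x,y),rad=cv2.minEnclosingCircle(P[:,:2].astype(np.float32))
        print(label,round(r["score"],2),r["at"],len(P),"circle",x,y,rad,"z",np.median(P[:,2]),"mean",P.mean(0))
        if np.hypot(x-near[0],y-near[1])<.03: return np.array([x,y]),rad
    print("none"); return None
E
python3 - <<'E'
from h import *
np.set_printoptions(precision=4,suppress=True)
for p in([.449,-.073,.2],[.449,-.073,.02],[.461,.229,.2],[.461,.229,.02],[.659,-.11,.2],[.659,-.11,.11]):
    print(p, planner.ik(p,Q))
arm.movep([.449,-.073,.2],Q)
print(arm.observe()["time_s"])
top("w200_mid",.038,(.449,-.073),"w1")
E
```

```text
[0.449, -0.073, 0.2] [ 0.5082  0.1922 -0.536   2.0646  0.1234  0.9149 -0.0952]
[0.449, -0.073, 0.02] [ 0.3585  0.4921 -0.4001  2.1991  0.3826  0.5154 -0.335 ]
[0.461, 0.229, 0.2] [ 0.2744  0.4479 -1.0739  1.9158  0.4548  1.0483 -0.9942]
[0.461, 0.229, 0.02] [ 0.0937  0.6991 -0.8699  2.0409  0.7829  0.7717 -1.2624]
[0.659, -0.11, 0.2] [ 0.4074  0.5384 -0.4813  1.5766  0.2706  1.0934 -0.1409]
[0.659, -0.11, 0.11] [ 0.404   0.6355 -0.4775  1.6457  0.3434  0.9447 -0.1971]
2.5
w200_mid 0.7 [217.0, 317.0] 743 circle 0.44486111402511597 -0.07650180906057358 0.013409972190856934 z 0.037613726827962615 mean [ 0.4447 -0.0759  0.0375]
```

View pics/w1.png

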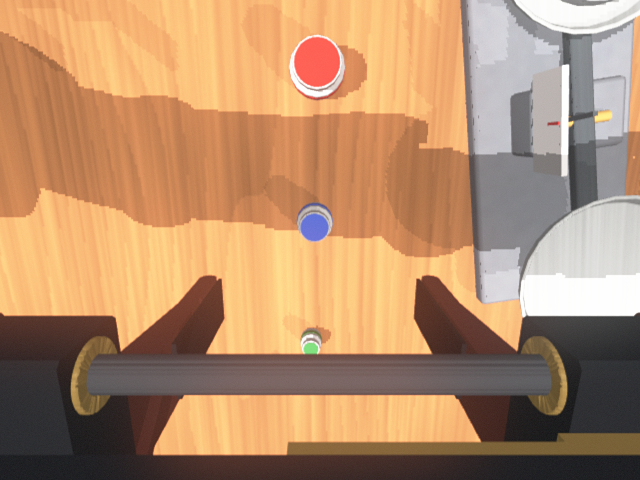

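The wrist view shows blue at (217,317), with the head radius matching at 13.4 mm. No neighbours lie along the closing axis (x), so I can pick it.

```bash
cat >> h.py <<'E'
PAN=np.array([.659,-.1065])
def pick(xy):
    arm.move_straight([*xy,.07],Q,velocity=.15)
    arm.move_straight([*xy,.019],Q,velocity=.08)
    arm.gripper_close(20)
    s=arm.observe(); print("grip",s["grip_width"]*88,s["grasp_force"],s["ee_pos"])
    arm.move_straight([*xy,.2],Q,velocity=.15)
    s=arm.observe(); print("lift",s["time_s"],s["grip_width"]*88,s["grasp_force"],s["force"])
def lower(xy,zmin=.1045):
    arm.movep([*xy,.2],Q); arm.move_straight([*xy,.112],Q,velocity=.1); arm.hold(.3)
    f0=arm.observe()["force"][2]; z=.112
    while z>zmin:
        z-=.001; arm.move_straight([*xy,z],Q,velocity=.02)
        s=arm.observe(); df=s["force"][2]-f0
        if df>.8: break
    print("contact",z,s["ee_pos"],df,s["time_s"])
E
python3 - <<'E'
from h import *
np.set_printoptions(precision=4,suppress=True)
pick((.4448,-.0762))
lower(PAN+[0,-.022])
p,d=capture("scene"); save("s2",p[200:420,200:500]) 
E
```

```text
grip 30.683022517283383 19.99980390071869 [ 0.4449 -0.0762  0.019 ]
lift 6.6833 30.242943925279107 19.999268352985382 [-0.3268  0.2059 -2.01  ]
contact 0.105 [ 0.6591 -0.1286  0.1052] 3.1564819300326477 10.65
```

View pics/s2.png

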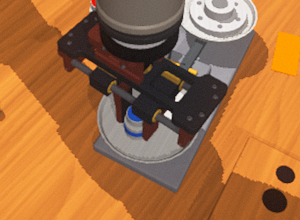

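Blue has made contact over the pan. I raise it 1.5 mm so the fingertips clear the rim, then release.

```bash
python3 - <<'E'
from h import *
np.set_printoptions(precision=4,suppress=True)
xy=PAN+[0,-.022]
arm.move_straight([*xy,.1065],Q,velocity=.05)
arm.open_jaws(); s=arm.observe(); print(s["force"],s["time_s"])
arm.move_straight([*xy,.2],Q,velocity=.15)
top("w200_mid",.125,xy)
p,d=capture("side"); save("s3",p[120:400,150:500])
arm.movep([.461,.21,.2],Q)
print(top("w100_mid",.030,(.461,.229)),arm.observe()["time_s"])
E
```

```text
[-0.2769  0.6094 -0.1594] 11.95
w200_mid 0.66 [245.5, 318.7] 1351 circle 0.6582252979278564 -0.1288064569234848 0.013479010201990604 z 0.12453140669808094 mean [ 0.6581 -0.1283  0.1245]
w100_mid 0.6 [197.4, 315.5] 494 circle 0.45833975076675415 0.22873753309249878 0.011034972034394741 z 0.029480383427503427 mean [0.4585 0.229  0.0295]
(array([0.4583, 0.2287]), 0.011034972034394741) 14.4333
```

View pics/s3.png

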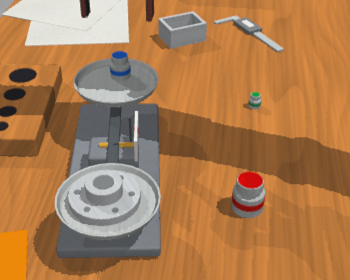

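Blue stands upright in the pan at about (0.658, -0.129), shown at (120,65) in the crop. Yellow is next.

```bash
python3 - <<'E'
from h import *
np.set_printoptions(precision=4,suppress=True)
pick((.4584,.2288))
xy=PAN+[0,.022]
lower(xy)
E
```

```text
grip 24.19626915319548 19.99995768070221 [0.4584 0.2288 0.019 ]
lift 18.6 23.94128567892784 19.999687671661377 [ 0.2947  0.2371 -1.184 ]
contact 0.104 [ 0.659  -0.0845  0.104 ] 0.6635385101520389 23.325
```

```bash
python3 - <<'E'
from h import *
np.set_printoptions(precision=4,suppress=True)
xy=PAN+[0,.022]
arm.move_straight([*xy,.1058],Q,velocity=.05)
arm.open_jaws(); arm.hold(.5); print(arm.observe()["force"])
arm.move_straight([*xy,.22],Q,velocity=.12)
arm.hold(1.5)
top("w100_mid",.105,xy); top("w200_mid",.113,xy-[0,.044])
p,d=capture("side"); save("s4",p[120:400,150:500]); print(arm.observe()["time_s"])
E
```

```text
[-0.1019  0.3961 -0.8883]
w100_mid 0.83 [233.8, 319.4] 640 circle 0.6586166620254517 -0.08500668406486511 0.010913831181824207 z 0.10297667785992855 mean [ 0.6586 -0.0847  0.1029]
w200_mid 0.61 [285.8, 319.1] 913 circle 0.6580638289451599 -0.12915827333927155 0.013466836884617805 z 0.11100160471239669 mean [ 0.658  -0.1287  0.111 ]
28.0
```

View pics/s4.png

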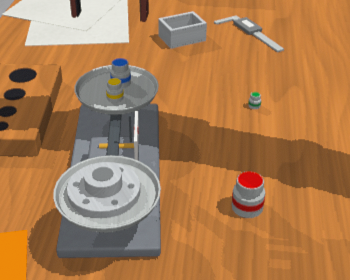

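The crop shows both weights upright in the right pan, blue at (120,70) and yellow at (114,88). The pan floor is at about 73 mm, within 0.02 rad of level, and the gripper is clear. I'm handing the job in.

```bash
python3 - <<'E'
from h import *
arm.hold(1.0); print(arm.job_done())
E
```

```text
the job is handed in; nothing more can be done
None
```

The 100 g and 200 g weights both stand upright in the right pan, the beam measured close to level (within about 0.02 rad), and the gripper is clear; I handed the job in at about 29 s, and it returned no verdict.

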